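# Knock a seated specimen bar out of the nest of an indentation tester

## Robot

A 6-joint arm with a two-finger parallel gripper is mounted at the origin on a cart in front of the work surface, level with it; the furniture and walls round the work are solid. World frame = base frame: x ahead of the robot, y to its left, z up, the work surface at z = 0. Lengths are in m, angles in rad, forces in N, time in s.
With the tool pointing down it reaches from about 0.35 to 0.775 m from the base axis. Payload 5.5 kg.
Tool frame: the origin (TCP) lies midway between the tips of the shut fingers; the grasp point (between the pads) lies behind it (manip.pinch_z is the z of the grasp point in the tool frame, in m); z points along the fingers, y is the line along which they close (so a half turn about z gives the same grasp; the last joint's range is limited). The gripper opens to 85 mm and grips with 20 to 120 N. Pads are 22 mm wide; open, the fingers measure 114 mm over their backs; the gripper's body (76 mm by 85 mm) begins 54 mm behind the grasp point. The pads swing forward as they close: fully open they stand 13 mm farther back than shut.
Start: joints at [-0.14, 0.313, 0.046, 1.304, 0, 1.431], TCP at [0.575, -0, 0.231] pointing down, gripper open.
Joint ranges: [-2.76, 2.76], [-0.86, 1.69], [-1.03, 1.26], [-2.2, 2.34], [-1.47, 1.5], [-3.14, 3.14]. Speed limits (rad/s): [2.57, 2.57, 3.14, 3.14, 3.14, 3.14].

## Interface

Orientations are given as [roll, pitch, yaw] about the fixed x, y, z axes, in that order (R = Rz(yaw) Ry(pitch) Rx(roll)).
In Python, from station import manip gives the robot as it stands.
- The arm moves only by the tool jog_arm, never from a script. Its argument "increments" is a list of rows, each an object with "fingers": the opening, from -1 (shut) to 1 (fully open); "slide": the shift along the tool's x, y, z each as a share of 300 mm, from -1 to 1, a list of three; "dr": the turn, a rotation vector about the tool's x, y, z each as a share of pi/2 rad, from -1 to 1, a list of three. A call has 1 to 5 rows; each row is the pose to reach, as a shift and turn from the pose commanded when the call began, along the tool's axes at that moment; what a row does not reach only later rows make up. A row lasts 1/10 s, in which the tool goes at most 50 mm and 8.59 degrees, less where a joint would pass 70% of its speed; a pose out of reach is approached as far as the arm can. A call with a number of a shift or a turn outside -1 to 1 is refused whole. A call with a gripper value outside its range is refused whole. The fingers move at their own pace and stop on an object; the grip force is fixed at half the most. Time passes only in rows, so rows that repeat a pose let the fingers close. It gives the time, the measured TCP pose, the force, the opening and the grip force at its end, in the units of the state.
- manip.read_state(): the state, without advancing time (a new reading comes with each control period).
- manip.capture(name): name is "scene" or "side" or "wrist"; returns (picture, depth): 400x640x3 uint8, red, green, blue; 400x640 float32, m along the optical axis (not along the pixel's ray), 0 where there is no reading.
- manip.calibration(name): a dict with "vfov" (degrees; the focal length in pixels is half the picture's height over the tangent of half this angle, whatever the lens; pixels are square), "cx", "cy" (the principal point, pixels), "R" (3x3) and "t" (3): a world point X has camera coordinates R X + t. Camera axes: x right, y down, z forward; pixel columns grow to the right and rows downward; lengths in m; the calibration is good to about 2 mm. A picture is of the moment at which its call begins: read the wrist's pose just before it. calibration takes no time and is no camera call; for the wrist camera it gives the pose at the moment of the call.
- manip.finish_job(): hands the job in; it is judged then, once.
The state is a dict: "time": time; "joint_positions": joint angles; "qvel": joint speeds; "tau": joint torques, N m; "tool_pos": TCP position; "tool_rot": TCP orientation; "wrist_force": force on the tool from outside, world axes, zero at the start; "ft_torque": the same for the moment, N m; "finger_gap": opening from 0.0 (shut) to 1.0 (fully open); "gripper_force": force on a finger pad.
Only numpy, scipy, OpenCV 4.12 (cv2) and the standard library are available. Lean on these libraries where they do the work, as an engineer would, in place of code of your own. Each camera call takes 0.05 s, during which the arm holds its last target. There are 200 camera calls.

## Task

Press the knockout lever of the bench indentation tester fully down so that its rod pushes the front end of the seated metal bar up above the lip of the nest; then draw the bar out endwise, towards the tester's front, without striking the indenter above it. Lay the bar flat on the floor of the shallow carton tray, without letting it fall, and leave the two tested bars there where they lie.

Things in the scene. Friction and masses are not known exactly. Their poses are not given: they have to be found in the camera images.
- tester: Bench indentation tester, fixed, 260 x 150 x 324 mm: base, round column at the rear, overhanging head, and a nest block under the head. Origin: centre of its underside on the worktop; x points from its front to the column at its rear, y to its left, z up. The column's axis is at x = 95 mm.
- nest (a point): Middle of the nest's upper face, 112 mm above the worktop, axes as the tester's. The nest is a steel block 165 mm long (x) and 44 mm wide; a slot 143 mm long, 21.6 mm wide, 12 mm deep, closed at both ends, holds the bar flush with this face. The slot's front wall, 11 mm thick, is the lip. A sprung plunger in the left wall grips the seated bar near its front end (5 N). This point is over the bar's centre.
- head_front (a point): Middle of the lower front edge of the head that overhangs the nest, 85 mm above the nest's face, 21 mm behind the bar's front end; the head is 80 mm wide (y), 78 mm high and reaches back to the column. So the bar's front end can be gripped only with a tool that leans 30 to 45 degrees from vertical, its fingers pointing down and towards the tester's rear.
- indenter: Pointed steel indenter under the head, fixed and delicate. Origin: its point, 35 mm above the nest's upper face over the middle of the seated bar; 8 mm radius up to 28 mm above the point, then 11 mm.
- lever (a joint): Knockout lever on the tester's right, rad. 0: pad end up, rod below the slot floor. 0.5: pad end fully down; the rod (10 mm thick, 35 mm behind the bar's front end) stands 24 mm above the slot floor and holds the bar tipped up by 13 degrees about its rear end, the underside of its front end 20 mm above the nest. Starts at 0 to 0.04, stays where it is left, needs roughly 3 to 8 N at the pad.
- lever_pad (a point): Centre of the upper face of the black ribbed pad, 36 mm (along the tester's x) by 40 mm, at the outer end of the lever. It swings down about a pivot 125 mm inward, on an axis along the tester's x, 60 mm above the worktop. It is 99 mm above the worktop with the lever up, 37 mm with the lever fully down.
- bar_center (a point): Centre of the loose plain aluminium bar that sits in the nest, 140 x 20 x 12 mm, 90 g; x along its length towards the tester's rear, z up through its thickness.
- bar_front (a point): Middle of the lower edge of the same bar's front end (70 mm from its centre along its -x, on its underside).
- bar: The same bar; origin: centre of its underside, axes as for bar_center.
- tray: Shallow white carton tray, fixed, 260 x 200 x 38 mm, open on top. Origin: centre of its underside; x along its 260 mm side away from the robot, y to the left; inner floor 2 mm above the worktop, walls 2 mm thick. Its right part (tray y below 30 mm) is free.
- tested_1_center (a point): Centre of a tested bar of the same size with three small dents, lying in the tray along its left wall.
- tested_2_center (a point): Centre of a second tested bar, lying beside the first, nearer the tray's middle (tray y about 48 mm).
Mind the look-alikes: they are no part of the job. What is shaped like the bar but blue or red is not meant.

How it is judged:
By the outcome, as a careful person would: the job done as asked, in the order asked, and still so for the second after the job is handed in, with the robot touching nothing.
It also fails if it takes over 48 s, if anything falls off the work surface, if the arm or the gripper's body presses on something with over 40 N, if the wrist force passes 120 N, or if a joint passes its speed limit or range.

## Working session

There is one attempt and no reset: what is moved stays moved. The work goes in short steps, Python scripts to look and compute and a tool call to move; the robot and the scene stay as the last step left them, time stands still between calls to the robot, and variables do not carry over. Pictures are saved under pics/ and viewed, at most 10 in all, crops included, and the job is handed in when it is done.

Besides the shell and the picture viewer there is one more tool, called after "Emit:" by a JSON object that holds its "name" and its "arguments". jog_arm: Moves the arm, as the interface text tells. Its arguments: {"type":"object","properties":{"increments":{"type":"array","items":{"type":"object","properties":{"fingers":{"type":"number"},"slide":{"type":"array","items":{"type":"number"}},"dr":{"type":"array","items":{"type":"number"}}}}}},"required":["increments"]}

```bash
ls; mkdir -p pics; python3 - <<'E'
from station import manip
import cv2,numpy as np
s=manip.read_state(); print(s, manip.pinch_z)
for n in ['scene','side','wrist']:
    c=manip.calibration(n); p,d=manip.capture(n)
    np.savez(f'{n}0.npz',p=p,d=d,**{k:np.array(v) for k,v in c.items()})
    print(n,c)
    cv2.imwrite(f'pics/{n}0.png',p[:,:,::-1])
a=cv2.imread('pics/scene0.png');b=cv2.imread('pics/side0.png')
E
```

```text
pics
{'time': 0.0, 'joint_positions': array([-1.39560389e-01,  3.14010918e-01,  4.49815382e-02,  1.30361029e+00,
       -1.00712956e-05,  1.43122363e+00]), 'qvel': array([-9.44854320e-05, -1.26507913e-03,  7.19605109e-04, -8.84250008e-04,
       -5.79876641e-04, -1.31790007e-03]), 'tau': array([-2.90074182e-03, -4.80629075e+01,  2.98531097e+01,  1.95313990e-02,
       -3.83516899e-04, -4.27451073e-05]), 'tool_pos': array([5.74485286e-01, 8.23982556e-05, 2.30403944e-01]), 'tool_rot': array([-3.13976584e+00, -2.46472024e-04,  1.57080842e+00]), 'wrist_force': array([0.92583603, 0.10465892, 0.39887078]), 'ft_torque': array([-0.05102293,  0.01225341,  0.01451352]), 'gripper_force': 0.0, 'finger_gap': 0.9992357111554263} -0.0187
scene {'vfov': 57.03404301117919, 'cx': 322.0744903604055, 'cy': 205.29107889316145, 'R': array([[ 0.44865694, -0.89353982,  0.01713313],
       [-0.44378064, -0.23938599, -0.86356997],
       [ 0.77573558,  0.3798433 , -0.50393786]]), 't': array([-0.17479813,  0.4317792 ,  0.48518244])}
side {'vfov': 57.718773291644666, 'cx': 326.37072187372075, 'cy': 198.27939911707446, 'R': array([[ 0.96988193,  0.24354239,  0.00401701],
       [ 0.13444582, -0.52151872, -0.84258088],
       [-0.20310922,  0.81774405, -0.53855484]]), 't': array([-0.61723497,  0.09912419,  1.01237483])}
wrist {'vfov': 63.53401609910654, 'cx': 321.5446663735366, 'cy': 197.02289222210345, 'R': array([[ 9.99997133e-01,  4.46818454e-04, -2.35241398e-03],
       [ 1.17060883e-03, -9.48255259e-01,  3.17506840e-01],
       [-2.08882101e-03, -3.17508683e-01, -9.48253064e-01]]), 't': array([-0.57479568, -0.04114188,  0.38044881])}
```

View pics/scene0.png

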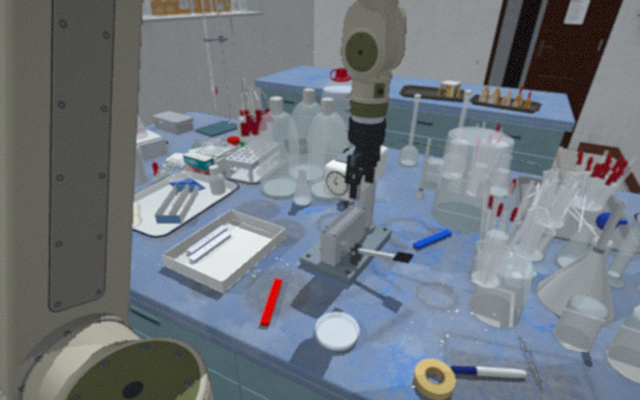

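View pics/side0.png

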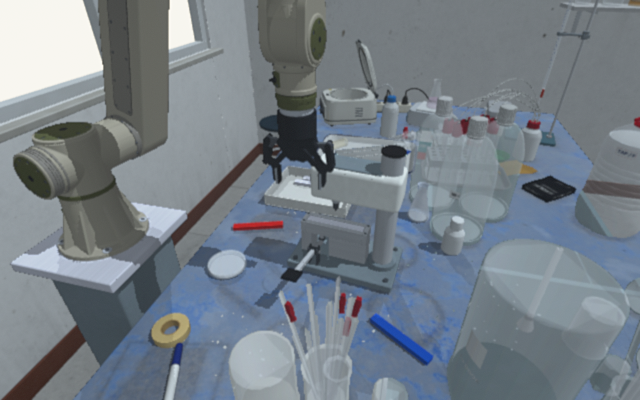

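```bash
cat > h.py <<'E'
import numpy as np,cv2
def load(f):
    z=np.load(f); return z['p'],z['d'],z
def f_(z): return 200/np.tan(np.radians(float(z['vfov']))/2)
def cloud(d,z):
    v,u=np.mgrid[0:400,0:640]; f=f_(z)
    c=np.stack([(u-float(z['cx']))/f*d,(v-float(z['cy']))/f*d,d],-1)
    return (c-np.array(z['t']))@np.array(z['R'])
def ray(u,v,h,z):
    f=f_(z);R=np.array(z['R']);C=-R.T@np.array(z['t'])
    r=R.T@np.array([(u-float(z['cx']))/f,(v-float(z['cy']))/f,1]); return C+r*(h-C[2])/r[2]
def rect(X,m):
    P=X[m][:,:2].astype(np.float32); (c,s,a)=cv2.minAreaRect(P*1000); return np.round(c,1),np.round(s,1),round(a,2),len(P)
E
python3 - <<'E'
from h import *
top=np.zeros((600,800,3),np.uint8)  # x 0.35..0.85 up ; y .4..-.26 ; 1.2px/mm
for n in ['scene','side','wrist']:
    p,d,z=load(n+'0.npz'); X=cloud(d,z); ok=(d>0)
    reg=ok&(X[...,0]>.4)&(X[...,0]<.9)&(X[...,1]>-.25)&(X[...,1]<.3)
    g=reg&(abs(X[...,2])<.012); print(n,'table z',np.median(X[...,2][g]))
    for lo,hi in [(.017,.026),(.104,.118),(.09,.104),(.19,.21),(.262,.29),(.31,.335)]:
        m=(reg&(X[...,2]>lo)&(X[...,2]<hi)).astype(np.uint8)
        k,l,st,ce=cv2.connectedComponentsWithStats(m)
        for i in range(1,k):
            if st[i,4]>60: print(n,lo,st[i][:5],rect(X,l==i), np.median(X[...,2][l==i]).round(4), np.median(p[l==i],0))
p,d,z=load('wrist0.npz')
q=[cv2.resize(cv2.imread('pics/side0.png')[180:300,230:430],(800,480),interpolation=2),]
w=cv2.imread('pics/wrist0.png'); cv2.imwrite('pics/c1.png',np.vstack([q[0][:, :]]))
s=cv2.imread('pics/scene0.png')[180:300,150:450]
cv2.imwrite('pics/c1.png',np.vstack([cv2.resize(cv2.imread('pics/side0.png')[200:300,220:420],(560,280),interpolation=2),cv2.resize(w,(560,310))]))
E
```

```text
scene table z -0.0007995125916829219
scene 0.017 [357 224  35  27 486] (array([726.6,   5.9]), array([ 57.1, 133.5]), 84.17, 486) 0.0228 [120. 138. 150.]
scene 0.017 [232 232  54  49 154] (array([514.9, 243.3]), array([  3.8, 226.6]), 87.31, 154) 0.0219 [121. 125. 126.]
scene 0.017 [300 239  71  42 949] (array([593.8,  65.9]), array([150.6, 114.9]), 85.08, 949) 0.0229 [ 86.  97. 104.]
scene 0.104 [321 201  54  40 756] (array([662.3,  60.4]), array([ 48.7, 214.7]), 83.6, 756) 0.1109 [123. 130. 136.]
scene 0.09 [321 206  53  39 237] (array([656.4,  48. ]), array([ 43.6, 210.5]), 77.45, 237) 0.0971 [105. 110. 116.]
scene 0.09 [394 252  20  12 153] (array([ 585.8, -111. ]), array([36.9, 38.5]), 83.28, 153) 0.0939 [34. 34. 38.]
scene 0.19 [310 139  28  11 177] (array([881.3, 249.3]), array([22.4, 90.8]), 9.71, 177) 0.2 [140. 151. 156.]
scene 0.19 [324 190  29  11  88] (array([592.5,  66.3]), array([72.8, 11. ]), 88.38, 88) 0.2048 [133.  140.  142.5]
scene 0.262 [325 147  30  29 353] (array([654.6,  88.6]), array([151.5,  51.8]), 12.88, 353) 0.2738 [163. 171. 175.]
scene 0.262 [366 163  12
[... 3018 characters left out ...]
49 [43. 45. 51.]
wrist 0.262 [ 425  277   77   67 2499] (array([624.8,   1.9]), array([15.5, 25.7]), 3.49, 2499) 0.275 [47. 49. 53.]
wrist 0.262 [117 327  26  14 213] (array([513.9,   7.2]), array([9.4, 2.3]), 4.96, 213) 0.288 [39. 39. 44.]
wrist 0.262 [500 327  27  14 233] (array([636.9,   7.5]), array([10. ,  2.8]), 9.56, 233) 0.2879 [40. 42. 47.]
wrist 0.31 [ 161  363  322   37 7319] (array([575.4,  13.2]), array([79.1, 13.6]), 0.09, 7319) 0.3136 [37. 38. 42.]
wrist 0.31 [  20  378   68   22 1120] (array([509.9,  11.3]), array([ 6.5, 13.9]), 81.19, 1120) 0.3127 [34. 34. 37.]
wrist 0.31 [ 556  379   68   21 1060] (array([640.8,  10.7]), array([ 6.6, 14.1]), 88.2, 1060) 0.3125 [35. 36. 39.]
```

View pics/c1.png

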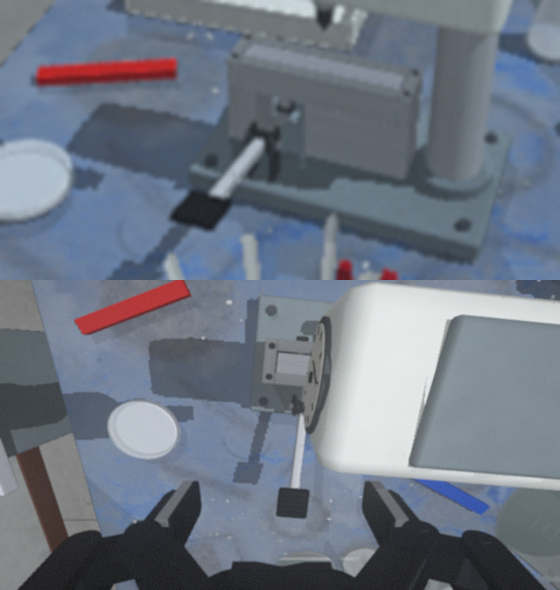

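Side crop: the nest with the seated pale bar flush in it, black lever pad at side px ≈(290,275). The wrist view shows the bar's front end at about (335,100) px and the pad at (334,285). Candidates: red bar (scene 272,302), blue bar (scene 433,239), two bars on a far left sheet (scene 180,200), two tested bars in the tray (208,244). Only the plain bar in the nest fits the description, and the crop confirms it.

Tester yaw is about -6°, and the nest centre is about (0.642, 0.062). The base width (150.7 mm) and nest length (164.6 mm) match the sizes given. The pad is at (0.588, -0.110). Going to the pad.

Emit:
{"name": "jog_arm", "arguments": {"increments": [{"fingers": -1, "slide": [-0.367, 0.045, 0.2], "dr": [0, 0, -0.934]}, {"fingers": -1, "slide": [-0.367, 0.045, 0.25], "dr": [0, 0, -0.934]}, {"fingers": -1, "slide": [-0.367, 0.045, 0.268], "dr": [0, 0, -0.934]}, {"fingers": -1, "slide": [-0.367, 0.045, 0.268], "dr": [0, 0, -0.934]}, {"fingers": -1, "slide": [-0.367, 0.045, 0.268], "dr": [0, 0, -0.934]}]}}

```text
time: 0.65
tool_pos: [0.5874, -0.1111, 0.1489]
tool_rot: [-3.14, -0.003, 2.322]
wrist_force: [0.5, 1.3, -0.5]
finger_gap: 0.143
gripper_force: 0.0
```

```bash
cat >> h.py <<'E'
from scipy.spatial.transform import Rotation as Ro
PSI=-0.104
TX=np.array([np.cos(PSI),np.sin(PSI),0]);TY=np.array([-np.sin(PSI),np.cos(PSI),0])
def Rt(lean,psi=PSI):  # lean deg; tool z down & towards tester rear, tool y = tester y
    a=np.radians(lean);x=np.array([np.cos(psi),np.sin(psi),0]);y=np.array([-np.sin(psi),np.cos(psi),0]);z=np.sin(a)*x-np.cos(a)*np.array([0,0,1])
    return np.stack([np.cross(y,z),y,z],1)
def goto(pos,R):
    from station import manip
    s=manip.read_state(); C=Ro.from_euler('xyz',s['tool_rot']).as_matrix()
    sl=C.T@(np.array(pos)-s['tool_pos'])/.3; dr=Ro.from_matrix(C.T@R).as_rotvec()/(np.pi/2)
    print('t',round(s['time'],2),'pos',s['tool_pos'].round(4),'F',np.round(s['wrist_force'],1),'q',s['joint_positions'].round(2),'gap',round(s['finger_gap'],3))
    print('slide',sl.round(3),'dr',dr.round(3)); return sl,dr
E
python3 - <<'E'
from h import *
goto([.588,-.1105,.115],Rt(0))
E
```

```text
t 0.65 pos [ 0.5874 -0.1111  0.1489] F [ 0.5  1.3 -0.5] q [-0.32  0.39 -0.04  1.14  0.    0.5 ] gap 0.143
slide [-0.     0.003  0.113] dr [-0.    -0.002 -0.455]
```

Emit:
{"name": "jog_arm", "arguments": {"increments": [{"fingers": -1, "slide": [0, 0.003, 0.06], "dr": [0, 0, -0.455]}, {"fingers": -1, "slide": [0, 0.003, 0.113], "dr": [0, 0, -0.455]}, {"fingers": -1, "slide": [0, 0.003, 0.113], "dr": [0, 0, -0.455]}, {"fingers": -1, "slide": [0, 0.003, 0.113], "dr": [0, 0, -0.455]}, {"fingers": -1, "slide": [0, 0.003, 0.113], "dr": [0, 0, -0.455]}]}}

```text
time: 1.15
tool_pos: [0.5888, -0.1094, 0.1164]
tool_rot: [3.141, -0.001, 3.039]
wrist_force: [-0.2, 0.2, -0.1]
finger_gap: 0.001
gripper_force: 0.0
```

Emit:
{"name": "jog_arm", "arguments": {"increments": [{"fingers": -1, "slide": [0, 0, 0.04], "dr": [0, 0, 0]}, {"fingers": -1, "slide": [0, 0, 0.08], "dr": [0, 0, 0]}, {"fingers": -1, "slide": [0, 0, 0.12], "dr": [0, 0, 0]}, {"fingers": -1, "slide": [0, 0, 0.16], "dr": [0, 0, 0]}, {"fingers": -1, "slide": [0, 0, 0.2], "dr": [0, 0, 0]}]}}

```text
time: 1.65
tool_pos: [0.5891, -0.1096, 0.0558]
tool_rot: [-3.141, -0.0, 3.032]
wrist_force: [0.5, -1.9, 2.7]
finger_gap: 0.003
gripper_force: 1.1
```

```bash
python3 - <<'E'
from h import *
goto([.588,-.1105,.038],Rt(0))
E
```

```text
t 1.65 pos [ 0.5891 -0.1096  0.0558] F [ 0.5 -1.9  2.7] q [-0.32  0.46 -0.18  0.93 -0.   -0.21] gap 0.003
slide [ 0.003 -0.003  0.059] dr [-0.    -0.    -0.003]
```

Emit:
{"name": "jog_arm", "arguments": {"increments": [{"fingers": -1, "slide": [0, 0, 0.03], "dr": [0, 0, 0]}, {"fingers": -1, "slide": [0, 0, 0.05], "dr": [0, 0, 0]}, {"fingers": -1, "slide": [0, 0, 0.06], "dr": [0, 0, 0]}, {"fingers": -1, "slide": [0, 0, 0.06], "dr": [0, 0, 0]}]}}

```text
time: 2.05
tool_pos: [0.5888, -0.109, 0.0391]
tool_rot: [3.141, -0.001, 3.033]
wrist_force: [-0.7, 0.1, 2.1]
finger_gap: -0.002
gripper_force: 0.8
```

Emit:
{"name": "jog_arm", "arguments": {"increments": [{"fingers": -1, "slide": [0, 0, 0.006], "dr": [0, 0, 0]}, {"fingers": -1, "slide": [0, 0, 0.009], "dr": [0, 0, 0]}, {"fingers": -1, "slide": [0, 0, 0.009], "dr": [0, 0, 0]}]}}

```text
time: 2.35
tool_pos: [0.589, -0.109, 0.0383]
tool_rot: [3.141, 0.001, 3.034]
wrist_force: [-5.8, 3.1, 14.8]
finger_gap: 0.0
gripper_force: 6.9
```

Emit:
{"name": "jog_arm", "arguments": {"increments": [{"fingers": -1, "slide": [0, 0, -0.15], "dr": [0, 0, 0]}, {"fingers": 0, "slide": [0.2, 0, -0.4], "dr": [0, 0, 0]}, {"fingers": 0, "slide": [0.35, 0.1, -0.5], "dr": [0, 0, 0]}, {"fingers": 0, "slide": [0.4, 0.3, -0.6], "dr": [0, -0.1, 0]}, {"fingers": 0, "slide": [0.4, 0.4, -0.7], "dr": [0, -0.2, 0]}]}}

```text
time: 2.85
tool_pos: [0.4937, -0.0155, 0.2128]
tool_rot: [3.141, 0.301, 3.031]
wrist_force: [1.3, 1.1, 1.4]
finger_gap: 0.499
gripper_force: 0.0
```

```bash
python3 - <<'E'
from h import *
goto([.46,.083,.25],Rt(36))
E
```

```text
t 2.85 pos [ 0.4937 -0.0155  0.2128] F [1.3 1.1 1.4] q [-0.21 -0.08 -0.5   0.85  0.03 -0.1 ] gap 0.499
slide [ 0.105  0.314 -0.162] dr [-0.001 -0.208 -0.004]
```

Emit:
{"name": "jog_arm", "arguments": {"increments": [{"fingers": 0, "slide": [0.105, 0.1, -0.162], "dr": [0, -0.08, 0]}, {"fingers": 0, "slide": [0.105, 0.2, -0.162], "dr": [0, -0.16, 0]}, {"fingers": 0, "slide": [0.105, 0.314, -0.162], "dr": [0, -0.208, 0]}, {"fingers": 0, "slide": [0.105, 0.314, -0.162], "dr": [0, -0.208, 0]}]}}

```text
time: 3.25
tool_pos: [0.4569, 0.087, 0.2488]
tool_rot: [3.14, 0.626, 3.041]
wrist_force: [-1.0, 0.1, -0.6]
finger_gap: 0.497
gripper_force: 0.0
```

```bash
python3 - <<'E'
from h import *
from station import manip
goto([.46,.083,.25],Rt(36))
for n in ['scene','side','wrist']:
    c=manip.calibration(n); p,d=manip.capture(n)
    np.savez(f'{n}1.npz',p=p,d=d,**{k:np.array(v) for k,v in c.items()})
    X=cloud(d,c)
    # tester-frame coords rel nest centre guess
    o=np.array([.642,.0618,.112]); Q=np.stack([(X-o)@TX,(X-o)@TY,X[...,2]-.112],-1)*1000
    np.save(f'{n}1q.npy',Q); ok=d>0
    m=ok&(abs(Q[...,0])<110)&(abs(Q[...,1])<9)&(Q[...,2]>-15)&(Q[...,2]<34)
    print(n,m.sum())
    for a in range(-90,100,10):
        mm=m&(abs(Q[...,0]-a)<5)
        if mm.sum()>5: print(a,mm.sum(),np.percentile(Q[...,2][mm],[5,50,95]).round(1),np.percentile(Q[...,1][mm],[2,98]).round(1))
    m=ok&(abs(X[...,0]-.588)<.03)&(abs(X[...,1]+.11)<.03)&(X[...,2]>.02)&(X[...,2]<.12)
    if m.sum()>20: print('pad',rect(X,m),np.percentile(X[...,2][m],[5,50,95]).round(4))
    # head front
a=cv2.resize(np.load('side1.npz')['p'][180:290,250:430,::-1],(720,300),interpolation=2)
b=cv2.resize(np.load('wrist1.npz')['p'][:,:,::-1],(720-240,300))
cv2.imwrite('pics/c2.png',np.vstack([a,np.hstack([b,np.zeros((300,240,3),np.uint8)])]))
E
```

```text
t 3.25 pos [0.4569 0.087  0.2488] F [-1.   0.1 -0.6] q [ 0.08 -0.38 -0.78  0.55 -0.11  0.15] gap 0.497
slide [-0.012 -0.012  0.004] dr [ 0.002 -0.002  0.002]
scene 414
-90 8 [-13.8  -5.1  -0.6] [-8.5  4.6]
-80 39 [-13.5  -4.8  -0.2] [-8.4  8.6]
-70 36 [20.4 25.5 31.6] [-8.3  8.1]
-60 18 [-13.7  28.7  30.2] [-9.   7.5]
-50 28 [-13.6  22.2  28. ] [-8.6  8.9]
-40 38 [-13.7   0.1  25.6] [-8.3  8.4]
-30 15 [-11.6  21.5  23.7] [-8.8  8.2]
-20 19 [-13.7  15.3  20. ] [-8.8  7.4]
-10 19 [-12.8  15.8  17.9] [-8.1  7.7]
0 20 [-14.    7.3  15.7] [-8.9  7.5]
10 19 [-14.3  12.2  12.9] [-8.1  7.4]
20 13 [-13.9   9.1  11. ] [-8.9  7.6]
30 12 [-13.3   8.1   9.1] [-8.1  6.1]
40 11 [-7.6  5.   6.3] [-7.7  6.8]
50 7 [0.4 3.2 3.6] [-8.   7.1]
60 7 [-1.  -0.   1.2] [-6.6  8.4]
70 13 [-1.7 -1.  -0.1] [-6.5  8.7]
80 6 [-3.  -1.7 -0.3] [-5.5  7.5]
90 52 [-6.1 12.8 30.1] [-8.9  7.9]
pad (array([ 586.2, -105.4]), array([50.6, 36.8]), 84.04, 216) [0.0304 0.0357 0.0408]
side 489
-80 12 [-2.2 -0.7  1.8] [-5.9  8.3]
-70 18 [-11.8  -2.4   3.3] [-7.6  8.8]
-60 33 [-11.9  30.   32.6] [-8.9  8.2]
-50 35 [-12.6  26.6  
[... 585 characters left out ...]
56
-80 288 [-14.   -4.1   0.1] [-8.4  8.9]
-70 229 [-0.4 26.4 31.6] [-8.1  8.8]
-60 86 [-12.8  29.5  31. ] [-8.2  8.8]
-50 141 [-13.  -11.9  28.6] [-8.4  8.3]
-40 182 [-13.  -6.  26.] [-8.6  8.3]
-30 80 [-13.1  21.9  24.1] [-8.9  8.5]
-20 54 [-12.9  20.3  21.6] [-8.4  8.5]
-10 33 [17.4 18.2 19.1] [-8.1  8.5]
0 42 [14.5 15.5 16.9] [-7.8  7.6]
10 32 [12.3 13.3 14.3] [-8.3  8.7]
20 33 [10.3 11.  11.9] [-8.5  8.8]
30 28 [ 7.8  8.7 10. ] [-7.5  8.9]
40 29 [5.4 6.2 7.5] [-7.7  7.8]
50 23 [2.9 4.1 5. ] [-8.   7.3]
60 23 [0.7 1.7 2.6] [-8.3  7.9]
70 32 [-1.3 -0.3  0.2] [-8.6  8.1]
80 13 [-0.9 -0.4  0.2] [-8.7  7.8]
pad (array([ 587.7, -104.8]), array([49.1, 36.2]), 86.12, 712) [0.0315 0.0371 0.041 ]
```

View pics/c2.png

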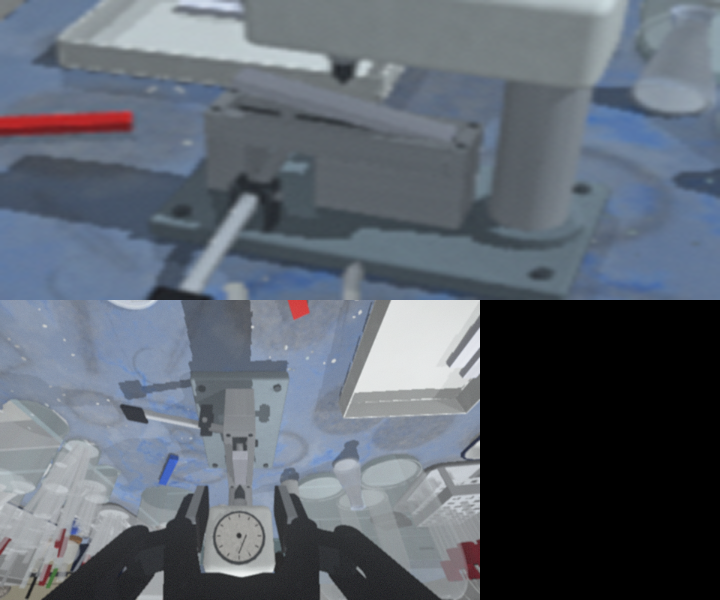

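The picture shows the bar tipped up in the nest (side crop, front end top at about (240,75), rear (455,140)), indenter clear above it, and the lever down. Measured slope is 13°, bar top at the middle is 15.5 mm above the nest and the pad is at 37 mm, all as given.

```bash
python3 - <<'E'
from h import *
for n in ['scene','side','wrist']:
    Q=np.load(n+'1q.npy'); 
    r=Q[...,2]-(15.5-.231*Q[...,0])
    m=(abs(r)<3)&(abs(Q[...,1])<20)&(Q[...,0]<40)&(Q[...,0]>-85)
    P=Q[m]; print(n,len(P),'xmin',np.percentile(P[:,0],[.5,2,5]).round(1))
    A=np.c_[P[:,0],np.ones(len(P))]; print('fit top',np.linalg.lstsq(A,P[:,2],rcond=None)[0].round(3))
    for a,b in [(-72,-55),(-55,-40),(-40,-20),(-20,0),(0,20)]:
        k=(P[:,0]>a)&(P[:,0]<b); 
        if k.sum()>5: print(a,np.percentile(P[k,1],[1,50,99]).round(1))
    # nest face front edge
    m=(abs(Q[...,2])<2)&(abs(Q[...,1])<30)&(Q[...,0]<-60)&(Q[...,0]>-110); P=Q[m]
    if len(P)>5: print('nest lip x',np.percentile(P[:,0],[1,99]).round(1),'y',np.percentile(P[:,1],[1,99]).round(1))
    m=(Q[...,2]>86)&(Q[...,2]<150)&(abs(Q[...,1])<60)&(Q[...,0]>-80)&(Q[...,0]<0);P=Q[m]
    if len(P)>5: print('head x',np.percentile(P[:,0],[.5,2,10]).round(1),'y',np.percentile(P[:,1],[1,99]).round(1))
    # tray rim
    z=np.load(n+'1.npz'); X=cloud(z['d'],z)*1000; p=z['p'].astype(int)
    m=(z['d']>0)&(X[...,2]>33)&(X[...,2]<43)&(X[...,0]>340)&(X[...,0]<720)&(X[...,1]>110)&(X[...,1]<420)
    k,l,st,_=cv2.connectedComponentsWithStats(m.astype(np.uint8)); print('rim',rect(X/1000,m),[rect(X/1000,l==i) for i in range(1,k) if st[i,4]>50])
    m=(z['d']>0)&(X[...,2]>-1)&(X[...,2]<40)&(p.min(-1)>150)&(X[...,0]>340)&(X[...,0]<720)&(X[...,1]>110)&(X[...,1]<420)
    k,l,st,_=cv2.connectedComponentsWithStats(m.astype(np.uint8)); print('white',[rect(X/1000,l==i) for i in range(1,k) if st[i,4]>100])
E
```

```text
scene 141 xmin [-70.5 -69.7 -68.8]
fit top [-0.232 14.871]
-72 [-10.2  -1.7   7.9]
-55 [-10.2  -2.9   8.8]
-40 [-10.3  -2.6   9.7]
-20 [-10.2  -0.6  10.5]
0 [-9.8 -0.9  9. ]
nest lip x [-85.5 -60.1] y [-22.8  20.4]
head x [-56.1 -55.6 -54.5] y [-40.9  34.5]
rim (array([502.9, 329.3]), array([181.2, 266.3]), 89.12, 248) [(array([447.9, 275.6]), array([137.9, 289.1]), 51.51, 188)]
white [(array([501.8, 330.6]), array([179.9, 261.4]), 89.25, 2586)]
side 285 xmin [-65.  -63.4 -60.3]
fit top [-0.236 16.027]
-72 [-10.4  -2.3   9.1]
-55 [-10.4  -1.2  12.1]
-40 [-11.5  -1.8  10.5]
-20 [-10.7  -2.8  10.1]
0 [-10.5  -1.2  10. ]
nest lip x [-81.5 -61. ] y [-22.6  16. ]
head x [-50.7 -45.5 -41.6] y [-41.9 -28.5]
rim (array([506.7, 325.5]), array([170.8, 260.7]), 87.37, 138) [(array([387.6, 313.6]), array([ 80.8, 190.3]), 27.0, 77)]
white [(array([478.3, 330.3]), array([173.2, 202.3]), 88.43, 734)]
wrist 578 xmin [-68.8 -68.2 -67.7]
fit top [-0.23  15.784]
-72 [-8.2  1.8 10.8]
-55 [-8.6  1.2 11.1]
-40 [-8.3  1.1 10.4]
-20 [-8.5  1.5 10.8]
0 [-8.4  1.4 11.1]
nest lip x [-83.8 -60.6] y [-21.   22.1]
head x [-54.4 -53.9 -53.3] y [-37.4  39.5]
rim (array([584.2, 285.5]), array([258.5, 130. ]), 41.81, 929) [(array([584.2, 285.5]), array([258.5, 130. ]), 41.81, 929)]
white [(array([563.7, 332.7]), array([182.5, 229.4]), 87.52, 19308), (array([602.5, 127.5]), array([35.5, 23.2]), 3.51, 152)]
```

```bash
python3 - <<'E'
from h import *
R=Ro.from_euler('xyz',[-3.13976584,-2.46e-4,1.57080842]).as_matrix(); t=np.array([.5745,.0001,.2304])
for n in ['scene','side']:
    p,d,z=load(n+'0.npz'); X=cloud(d,z); T=((X-t)@R)*1000
    m=(d>0)&(abs(T[...,0])<150)&(abs(T[...,1])<110)&(T[...,2]<5)&(T[...,2]>-240)&(p.max(-1)<110)
    P=T[m]
    for a in range(-230,10,15):
        k=abs(P[:,2]-a)<7.5
        if k.sum()>3: print(n,a,k.sum(),'x',np.percentile(P[k,0],[2,98]).round(),'y',np.percentile(P[k,1],[2,98]).round())
p,d,z=load('wrist1.npz')
# tray edges from scene1 rim + wrist1 floor/rim
for n in ['scene1','wrist1','scene0']:
    p,d,z=load(n+'.npz'); X=cloud(d,z)*1000
    m=(d>0)&(X[...,2]>34)&(X[...,2]<42)&(X[...,0]>340)&(X[...,0]<720)&(X[...,1]>190)&(X[...,1]<460)&(p.min(-1)>140)
    print(n,rect(X/1000,m))
    m=(d>0)&(X[...,2]>9)&(X[...,2]<19)&(X[...,0]>385)&(X[...,0]<620)&(X[...,1]>250)&(X[...,1]<420)&(p.max(-1)<190)
    print(' bars',rect(X/1000,m))
E
```

```text
scene -230 142 x [-37.  -8.] y [-36.  -4.]
scene -215 182 x [-38.  26.] y [-38.   1.]
scene -200 300 x [-38.  27.] y [-38.   1.]
scene -185 163 x [-36.  28.] y [-37.  -1.]
scene -170 288 x [-37.  31.] y [-38.   9.]
scene -155 284 x [-38.  28.] y [-39.  -0.]
scene -140 267 x [-38.  32.] y [-39.  -1.]
scene -125 145 x [-37.  23.] y [-40.  -5.]
scene -110 260 x [-20.  11.] y [-70.  17.]
scene -95 219 x [-20.  10.] y [-72.  59.]
scene -80 187 x [-18.  10.] y [-74.  61.]
scene -65 175 x [-15.  11.] y [-75.  65.]
scene -50 81 x [-12.   6.] y [-58.  49.]
scene -35 141 x [-11.  80.] y [-58.  46.]
scene -20 102 x [-11.  48.] y [-57.  45.]
scene -5 22 x [21. 69.] y [11. 72.]
side -230 234 x [-38.   2.] y [-30.  38.]
side -215 243 x [-39.  -0.] y [-28.  38.]
side -200 335 x [-39.  -2.] y [-27.  40.]
side -185 171 x [-37.  -1.] y [-24.  38.]
side -170 353 x [-38.   7.] y [-30.  38.]
side -155 305 x [-39.   1.] y [-27.  40.]
side -140 297 x [-38.  -1.] y [-27.  40.]
side -125 145 x [-37.   5.] y [-61.  64.]
side -110 554 x [-20.   5.] y [-63.  71.]
side -95 365 x [-21.   5.] y [-66.  73.]
side -80 385 x [-19.  12.] y [-67.  74.]
side -65 273 x [-15.   9.] y [-69.  76.]
side -50 107 x [-13.   9.] y [-57.  61.]
side -35 117 x [-12.  20.] y [-53.  59.]
side -20 66 x [-12.  27.] y [-51.  58.]
scene1 (array([504.3, 343.3]), array([203.8, 263.9]), 87.56, 241)
 bars (array([499.2, 398.2]), array([ 35.9, 158.3]), 87.94, 101)
wrist1 (array([543.1, 342.7]), array([200.7, 187.4]), 87.54, 815)
 bars (array([541.3, 397. ]), array([34.1, 84. ]), 88.36, 303)
scene0 (array([503.6, 343.8]), array([204.9, 264. ]), 87.41, 240)
 bars (array([457.1, 361.4]), array([243.7, 107.4]), 42.46, 101)
```

```bash
cat >> h.py <<'E'
O=np.array([.642,.0618,.112])
def q2w(x,y,z): return O+TX*x/1000+TY*y/1000+np.array([0,0,z/1000])
E
python3 - <<'E'
from h import *
R=Rt(36); g=q2w(-46.9,.5,23.6); print(g)
goto(g-.06*R[:,2],R)
E
```

```text
[0.59540531 0.06716611 0.1356    ]
t 3.4 pos [0.4601 0.0828 0.2499] F [ 0.7 -0.4  0.7] q [ 0.07 -0.37 -0.77  0.55 -0.11  0.15] gap 0.499
slide [-0.145 -0.004  0.374] dr [-0.001 -0.003 -0.002]
```

Emit:
{"name": "jog_arm", "arguments": {"increments": [{"fingers": 0, "slide": [-0.145, -0.004, 0.15], "dr": [0, 0, 0]}, {"fingers": 0, "slide": [-0.145, -0.004, 0.3], "dr": [0, 0, 0]}, {"fingers": 0, "slide": [-0.145, -0.004, 0.374], "dr": [0, 0, 0]}, {"fingers": 0, "slide": [-0.145, -0.004, 0.374], "dr": [0, 0, 0]}]}}

```text
time: 3.8
tool_pos: [0.5607, 0.0675, 0.1793]
tool_rot: [-3.14, 0.616, 3.029]
wrist_force: [-1.8, -0.2, -0.2]
finger_gap: 0.504
gripper_force: 0.0
```

```bash
python3 - <<'E'
from h import *
from station import manip
R=Rt(36); g=q2w(-46.9,.5,23.6); goto(g,R)
s=manip.read_state();C=Ro.from_euler('xyz',s['tool_rot']).as_matrix()
c=manip.calibration('wrist'); p,d=manip.capture('wrist')
X=cloud(d,c); np.savez('wrist2.npz',p=p,d=d,**c)
Q=np.stack([(X-O)@TX,(X-O)@TY,X[...,2]-.112],-1)*1000; T=(X-s['tool_pos'])@C*1000
r=Q[...,2]-(15.6-.231*Q[...,0]); m=(d>0)&(abs(r)<3)&(abs(Q[...,1])<16)&(Q[...,0]<20)&(Q[...,0]>-90)
k,l,st,_=cv2.connectedComponentsWithStats(m.astype(np.uint8)); i=1+st[1:,4].argmax(); m=l==i
print('bar Q x',np.percentile(Q[m][:,0],[.5,2,5]).round(1),'y',np.percentile(Q[m][:,1],[1,50,99]).round(1),st[i])
print('fit',np.polyfit(Q[m][:,0],Q[m][:,2],1).round(3))
f=m&(Q[...,0]<np.percentile(Q[m][:,0],8)); print('front edge in tool',np.median(T[f],0).round(1))
m=(d>0)&(abs(Q[...,2])<2)&(abs(Q[...,1])<30)&(Q[...,0]<-70)&(Q[...,0]>-110); print('lip',np.percentile(Q[m][:,0],[1,5]).round(1))
cv2.imwrite('pics/w2.png',p[:,:,::-1])
E
```

```text
t 3.8 pos [0.5607 0.0675 0.1793] F [-1.8 -0.2 -0.2] q [ 0.02 -0.09 -0.76  0.29 -0.08  0.11] gap 0.504
slide [-0.01   0.012  0.185] dr [-0.004 -0.008 -0.004]
bar Q x [-68.5 -68.1 -67.8] y [-8.6  1.2 10.9] [ 311  212   34   41 1155]
fit [-0.225 15.877]
front edge in tool [10.8  3.9 38.5]
lip [-83.9 -83.4]
```

View pics/w2.png

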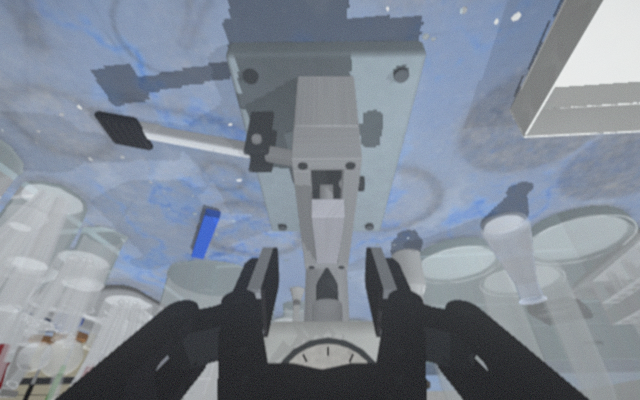

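Front of the tipped bar at about (328,205) px, centred between the open fingers, indenter behind at (325,280), all clear. Approaching along the tool axis.

Emit:
{"name": "jog_arm", "arguments": {"increments": [{"fingers": 0, "slide": [-0.008, 0.013, 0.06], "dr": [0, -0.005, 0]}, {"fingers": 0, "slide": [-0.008, 0.013, 0.12], "dr": [0, -0.005, 0]}, {"fingers": 0, "slide": [-0.008, 0.013, 0.183], "dr": [0, -0.005, 0]}, {"fingers": 0, "slide": [-0.008, 0.013, 0.183], "dr": [0, -0.005, 0]}, {"fingers": 0, "slide": [-0.008, 0.013, 0.183], "dr": [0, -0.005, 0]}]}}

```text
time: 4.35
tool_pos: [0.5946, 0.0699, 0.1417]
tool_rot: [-3.141, 0.632, 3.032]
wrist_force: [-0.5, -0.1, 0.5]
finger_gap: 0.494
gripper_force: 0.0
```

```bash
python3 - <<'E'
from h import *
R=Rt(36); g=q2w(-47.9,.8,23.6); goto(g,R)
E
```

```text
t 4.35 pos [0.5946 0.0699 0.1417] F [-0.5 -0.1  0.5] q [ 0.02  0.02 -0.77  0.15 -0.08  0.11] gap 0.494
slide [ 0.012 -0.008  0.016] dr [-0.002  0.002 -0.003]
```

Emit:
{"name": "jog_arm", "arguments": {"increments": [{"fingers": 0, "slide": [0.012, -0.006, 0.016], "dr": [0, 0, 0]}, {"fingers": 0, "slide": [0.012, -0.006, 0.016], "dr": [0, 0, 0]}]}}

```text
time: 4.55
tool_pos: [0.5939, 0.0687, 0.1352]
tool_rot: [-3.142, 0.632, 3.033]
wrist_force: [-0.3, -0.0, -0.5]
finger_gap: 0.5
gripper_force: 0.0
```

Emit:
{"name": "jog_arm", "arguments": {"increments": [{"fingers": -1, "slide": [0, 0, 0], "dr": [0, 0, 0]}, {"fingers": -1, "slide": [0, 0, 0], "dr": [0, 0, 0]}, {"fingers": -1, "slide": [0, 0, 0], "dr": [0, 0, 0]}, {"fingers": -1, "slide": [0, 0, 0], "dr": [0, 0, 0]}, {"fingers": -1, "slide": [0, 0, 0], "dr": [0, 0, 0]}]}}

```text
time: 5.05
tool_pos: [0.5946, 0.0689, 0.1353]
tool_rot: [-3.141, 0.633, 3.033]
wrist_force: [-0.5, -0.8, 2.0]
finger_gap: 0.208
gripper_force: 59.7
```

```bash
python3 - <<'E'
from h import *
from station import manip
R=Rt(36); g=q2w(-47.9,.8,23.6); goto(g,R)
for n in ['side','wrist']:
    c=manip.calibration(n); p,d=manip.capture(n); np.savez(n+'3.npz',p=p,d=d,**c)
a=cv2.resize(np.load('side3.npz')['p'][170:270,260:410,::-1],(450,300),interpolation=2)
b=cv2.resize(np.load('wrist3.npz')['p'][130:330,170:470,::-1],(450,300))
cv2.imwrite('pics/c3.png',np.vstack([a,b]))
E
```

```text
t 5.05 pos [0.5946 0.0689 0.1353] F [-0.5 -0.8  2. ] q [ 0.02  0.03 -0.79  0.13 -0.08  0.1 ] gap 0.208
slide [-0.    -0.004 -0.001] dr [-0.002  0.003 -0.002]
```

View pics/c3.png

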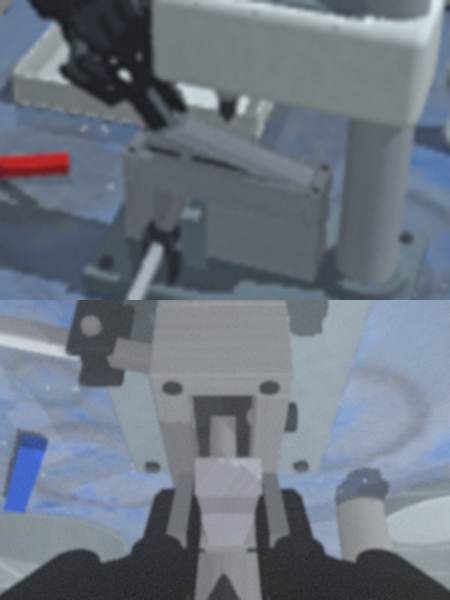

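The fingers hold the bar's front end (side crop (180,125), wrist crop (228,500)), with 60 N grip at a 20 mm opening. Drawing it out along its own axis.

Emit:
{"name": "jog_arm", "arguments": {"increments": [{"fingers": -1, "slide": [0.022, 0, -0.026], "dr": [0, 0, 0]}, {"fingers": -1, "slide": [0.055, 0, -0.063], "dr": [0, 0, 0]}, {"fingers": -1, "slide": [0.087, 0, -0.1], "dr": [0, 0, 0]}, {"fingers": -1, "slide": [0.12, 0, -0.138], "dr": [0, 0, 0]}, {"fingers": -1, "slide": [0.153, 0, -0.176], "dr": [0, 0, 0]}]}}

```text
time: 5.65
tool_pos: [0.5258, 0.0766, 0.1509]
tool_rot: [3.141, 0.633, 3.033]
wrist_force: [0.5, 0.4, 0.8]
finger_gap: 0.207
gripper_force: 59.4
```

```bash
python3 - <<'E'
from h import *
R=Rt(36); g=q2w(-47.9,.8,23.6)+.13*(-.974*TX+np.array([0,0,.228])); goto(g,R)
E
```

```text
t 5.65 pos [0.5258 0.0766 0.1509] F [0.5 0.4 0.8] q [ 0.04 -0.13 -0.88  0.19 -0.09  0.12] gap 0.207
slide [ 0.126 -0.007 -0.152] dr [-0.001  0.003 -0.002]
```

Emit:
{"name": "jog_arm", "arguments": {"increments": [{"fingers": -1, "slide": [0.033, -0.001, -0.038], "dr": [0, 0, 0]}, {"fingers": -1, "slide": [0.066, -0.002, -0.077], "dr": [0, 0, 0]}, {"fingers": -1, "slide": [0.1, -0.003, -0.116], "dr": [0, 0, 0]}, {"fingers": -1, "slide": [0.13, -0.003, -0.152], "dr": [0, 0, 0]}, {"fingers": -1, "slide": [0.13, -0.003, -0.152], "dr": [0, 0, 0]}]}}

```text
time: 6.15
tool_pos: [0.4658, 0.0822, 0.1632]
tool_rot: [3.142, 0.63, 3.034]
wrist_force: [-0.5, -0.1, -1.0]
finger_gap: 0.208
gripper_force: 59.6
```

```bash
python3 - <<'E'
from h import *
from station import manip
R=Rt(36); g=q2w(-47.9,.8,23.6)+.16*(-.974*TX+np.array([0,0,.4])); goto(g,R)
c=manip.calibration('side'); p,d=manip.capture('side'); np.savez('side4.npz',p=p,d=d,**c)
cv2.imwrite('pics/s4.png',cv2.resize(p[150:290,220:420,::-1],(600,420)))
E
```

```text
t 6.15 pos [0.4658 0.0822 0.1632] F [-0.5 -0.1 -1. ] q [ 0.07 -0.27 -0.95  0.27 -0.11  0.15] gap 0.208
slide [-0.    -0.004 -0.15 ] dr [-0.001  0.001 -0.002]
```

View pics/s4.png

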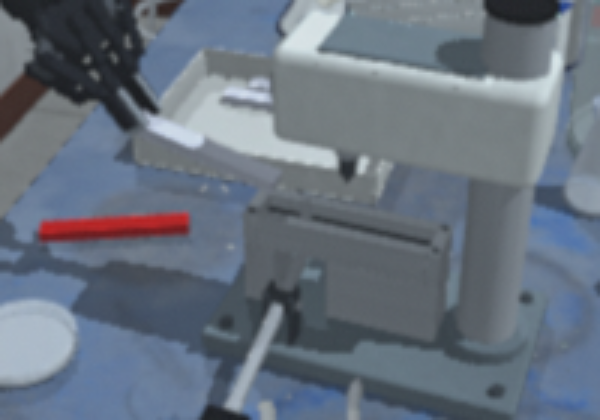

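The bar is out of the slot (crop: held end (165,130), rear end (275,180) over the lip), clear of indenter and head. Backing off and lifting.

Emit:
{"name": "jog_arm", "arguments": {"increments": [{"fingers": -1, "slide": [0.025, 0, -0.04], "dr": [0, 0, 0]}, {"fingers": -1, "slide": [0.03, 0, -0.1], "dr": [0, 0, 0]}, {"fingers": -1, "slide": [0, 0, -0.17], "dr": [0, 0, 0]}, {"fingers": -1, "slide": [-0.037, 0, -0.22], "dr": [0, 0, 0]}, {"fingers": -1, "slide": [-0.037, 0, -0.22], "dr": [0, 0, 0]}]}}

```text
time: 6.7
tool_pos: [0.4409, 0.0853, 0.2275]
tool_rot: [3.14, 0.638, 3.032]
wrist_force: [1.5, 1.5, 0.4]
finger_gap: 0.208
gripper_force: 59.6
```

```bash
python3 - <<'E'
from h import *
goto([.49,.309,.17],Rt(49,-.043))
E
```

```text
t 6.7 pos [0.4409 0.0853 0.2275] F [1.5 1.5 0.4] q [ 0.09 -0.4  -0.85  0.49 -0.12  0.16] gap 0.208
slide [0.049 0.759 0.204] dr [-0.028 -0.138 -0.031]
```

Emit:
{"name": "jog_arm", "arguments": {"increments": [{"fingers": -1, "slide": [0, 0.08, 0], "dr": [0, 0, 0]}, {"fingers": -1, "slide": [0, 0.2, 0.02], "dr": [-0.007, -0.03, -0.007]}, {"fingers": -1, "slide": [0.01, 0.32, 0.06], "dr": [-0.014, -0.07, -0.015]}, {"fingers": -1, "slide": [0.02, 0.44, 0.1], "dr": [-0.02, -0.1, -0.022]}, {"fingers": -1, "slide": [0.03, 0.55, 0.15], "dr": [-0.028, -0.138, -0.031]}]}}

```text
time: 7.2
tool_pos: [0.4757, 0.2489, 0.1817]
tool_rot: [3.141, 0.851, 3.1]
wrist_force: [0.4, -0.0, -1.3]
finger_gap: 0.21
gripper_force: 59.6
```

```bash
python3 - <<'E'
from h import *
goto([.497,.309,.11],Rt(49,-.043))
E
```

```text
t 7.2 pos [0.4757 0.2489 0.1817] F [ 0.4 -0.  -1.3] q [ 0.58 -0.12 -0.95 -0.01 -0.45  0.44] gap 0.21
slide [0.138 0.203 0.205] dr [ 0.001 -0.003  0.   ]
```

Emit:
{"name": "jog_arm", "arguments": {"increments": [{"fingers": -1, "slide": [0.03, 0.1, 0.05], "dr": [0, 0, 0]}, {"fingers": -1, "slide": [0.07, 0.203, 0.1], "dr": [0, 0, 0]}, {"fingers": -1, "slide": [0.11, 0.203, 0.16], "dr": [0, 0, 0]}, {"fingers": -1, "slide": [0.138, 0.203, 0.205], "dr": [0, 0, 0]}, {"fingers": -1, "slide": [0.138, 0.203, 0.205], "dr": [0, 0, 0]}]}}

```text
time: 7.7
tool_pos: [0.4952, 0.3057, 0.1058]
tool_rot: [-3.134, 0.843, 3.105]
wrist_force: [-0.9, -0.1, -0.9]
finger_gap: 0.21
gripper_force: 59.6
```

```bash
python3 - <<'E'
from h import *
from station import manip
goto([.4987,.3087,.03],Rt(49,-.043))
tc=np.array([.504,.3435,0]); c,s_=np.cos(-.043),np.sin(-.043); A=np.array([[c,s_,0],[-s_,c,0],[0,0,1]])
s=manip.read_state();C=Ro.from_euler('xyz',s['tool_rot']).as_matrix()
for n in ['scene','side','wrist']:
    c=manip.calibration(n); p,d=manip.capture(n); np.savez(n+'5.npz',p=p,d=d,**c)
    X=cloud(d,c); T=(X-s['tool_pos'])@C*1000; Y=((X-tc)@A.T)*1000
    rel=(X-s['tool_pos'])@A.T*1000
    m=(d>0)&(rel[...,0]>10)&(rel[...,0]<150)&(abs(rel[...,1])<22)&(abs(rel[...,2])<35)&(Y[...,2]>50)
    if m.sum()<20: print(n,m.sum()); continue
    P=rel[m]; print(n,m.sum(),'tip x',np.percentile(P[:,0],99).round(1),'y',np.percentile(P[:,1],[2,98]).round(1))
    b=[(a,np.percentile(P[abs(P[:,0]-a)<6,2],[10,90]).round(1),np.median(P[abs(P[:,0]-a)<6,1]).round(1)) for a in range(20,120,16) if (abs(P[:,0]-a)<6).sum()>4]; print(b)
cv2.imwrite('pics/c5.png',np.vstack([cv2.resize(np.load('side5.npz')['p'][120:250,230:390,::-1],(480,300)),cv2.resize(np.load('wrist5.npz')['p'][:,:,::-1],(480,300))]))
E
```

```text
t 7.7 pos [0.4952 0.3057 0.1058] F [-0.9 -0.1 -0.9] q [ 0.67  0.14 -0.93 -0.21 -0.51  0.52] gap 0.21
slide [0.181 0.012 0.176] dr [-0.002 -0.008  0.003]
scene 245 tip x 116.6 y [-12.3   8.2]
[(20, array([-6.7,  2.9]), np.float64(-7.3)), (36, array([-5.1,  2.2]), np.float64(-6.1)), (52, array([-8.7,  2.1]), np.float64(-7.0)), (68, array([-6.3,  1.8]), np.float64(-6.7)), (84, array([-7.3,  1.3]), np.float64(-8.2)), (100, array([-9.4,  0.5]), np.float64(-6.3)), (116, array([-8.4, -0.5]), np.float64(-8.1))]
side 12
wrist 612 tip x 112.9 y [-8.3 10.3]
[(20, array([5.7, 6.1]), np.float64(1.0)), (36, array([5.3, 5.6]), np.float64(1.8)), (52, array([4.9, 5.2]), np.float64(0.3)), (68, array([4.5, 4.8]), np.float64(0.9)), (84, array([4.1, 4.3]), np.float64(0.9)), (100, array([3.6, 4. ]), np.float64(0.8)), (116, array([3.4, 3.7]), np.float64(-0.4))]
```

View pics/c5.png

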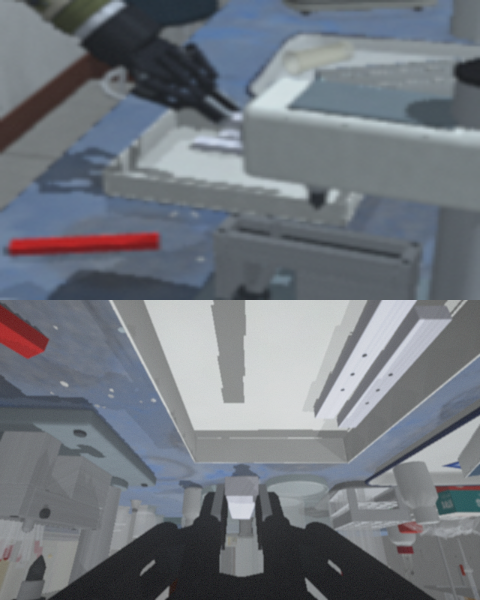

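Wrist crop: the bar is held at (240,490) above the free part of the tray. The two tested bars with dents (350–440, 350) are off to the other side. The bar still slopes about 1.7° with its far end low, so I level it while lowering.

Emit:
{"name": "jog_arm", "arguments": {"increments": [{"fingers": -1, "slide": [0.05, 0.006, 0.05], "dr": [0, -0.01, 0]}, {"fingers": -1, "slide": [0.1, 0.012, 0.1], "dr": [0, -0.02, 0]}, {"fingers": -1, "slide": [0.15, 0.012, 0.145], "dr": [0, -0.02, 0]}, {"fingers": -1, "slide": [0.181, 0.012, 0.176], "dr": [0, -0.02, 0]}, {"fingers": -1, "slide": [0.181, 0.012, 0.176], "dr": [0, -0.02, 0]}]}}

```text
time: 8.35
tool_pos: [0.5005, 0.3098, 0.0341]
tool_rot: [-3.139, 0.879, 3.1]
wrist_force: [-0.6, -1.3, -0.6]
finger_gap: 0.212
gripper_force: 59.6
```

```bash
python3 - <<'E'
from h import *
from station import manip
goto([.4987,.3087,.013],Rt(50,-.043))
tc=np.array([.504,.3435,0]); c,s_=np.cos(-.043),np.sin(-.043); A=np.array([[c,s_,0],[-s_,c,0],[0,0,1]])
s=manip.read_state();print(s['tool_rot'])
for n in ['scene','wrist']:
    c=manip.calibration(n); p,d=manip.capture(n); np.savez(n+'6.npz',p=p,d=d,**c)
    X=cloud(d,c); rel=(X-s['tool_pos'])@A.T*1000
    m=(d>0)&(rel[...,0]>10)&(rel[...,0]<150)&(abs(rel[...,1])<10)&(abs(rel[...,2])<9)
    P=rel[m]; print(n,m.sum(),'tip x',np.percentile(P[:,0],99).round(1))
    print([(a,np.percentile(P[abs(P[:,0]-a)<6,2],[10,90]).round(1)) for a in range(20,120,16) if (abs(P[:,0]-a)<6).sum()>4])
    Y=(X-tc)@A.T*1000; m=(d>0)&(abs(Y[...,2]-2)<5)&(Y[...,0]>-120)&(Y[...,0]<120)&(Y[...,1]<25)&(Y[...,1]>-90)
    print('floor z',np.median(Y[m][:,2]),m.sum())
E
```

```text
t 8.35 pos [0.5005 0.3098 0.0341] F [-0.6 -1.3 -0.6] q [ 0.68  0.35 -1.01 -0.53 -0.53  0.51] gap 0.212
slide [ 0.058 -0.004  0.04 ] dr [-0.001  0.004  0.001]
[-3.13929481  0.87877129  3.10013181]
scene 181 tip x 131.5
[(20, array([1.3, 3.9])), (36, array([-5.1,  3.7])), (52, array([2.1, 3.7])), (68, array([-1.,  4.])), (84, array([1.8, 4.2])), (100, array([0.5, 4.6])), (116, array([3.6, 5.2]))]
floor z 1.127372164434536 1340
wrist 594 tip x 112.5
[(20, array([4.2, 4.4])), (36, array([4.3, 4.5])), (52, array([4.5, 4.7])), (68, array([4.6, 4.8])), (84, array([4.7, 4.9])), (100, array([4.8, 5. ])), (116, array([4.9, 5.1]))]
floor z 1.275779144723258 30720
```

Emit:
{"name": "jog_arm", "arguments": {"increments": [{"fingers": -1, "slide": [-0.009, 0.035, 0.01], "dr": [0, 0.006, 0]}, {"fingers": -1, "slide": [-0.009, 0.067, 0.01], "dr": [0, 0.006, 0]}, {"fingers": -1, "slide": [0.017, 0.067, 0.031], "dr": [0, 0.006, 0]}, {"fingers": -1, "slide": [0.017, 0.067, 0.031], "dr": [0, 0.006, 0]}]}}

```text
time: 8.85
tool_pos: [0.5059, 0.3311, 0.0258]
tool_rot: [3.141, 0.872, 3.099]
wrist_force: [0.4, -0.7, -1.4]
finger_gap: 0.211
gripper_force: 59.6
```

```bash
python3 - <<'E'
from h import *
from station import manip
s=manip.read_state(); p=s['tool_pos']; print(s['tool_rot'])
goto([p[0],p[1],.012],Rt(49.7,-.043))
tc=np.array([.504,.3435,0]); c,s_=np.cos(-.043),np.sin(-.043); A=np.array([[c,s_,0],[-s_,c,0],[0,0,1]])
print((p-tc)@A.T, manip.read_state()['joint_positions'])
E
```

```text
[3.140901   0.87174397 3.09865443]
t 8.85 pos [0.5059 0.3311 0.0258] F [ 0.4 -0.7 -1.4] q [ 0.71  0.39 -0.97 -0.5  -0.55  0.54] gap 0.211
slide [ 0.035 -0.     0.03 ] dr [0.    0.003 0.   ]
[ 0.00240478 -0.01235089  0.02584133] [ 0.70604051  0.38917905 -0.96504395 -0.50051171 -0.5476508   0.53891439]
```

Emit:
{"name": "jog_arm", "arguments": {"increments": [{"fingers": -1, "slide": [0.012, 0, 0.01], "dr": [0, 0.002, 0]}, {"fingers": -1, "slide": [0.024, 0, 0.02], "dr": [0, 0.002, 0]}, {"fingers": -1, "slide": [0.033, 0, 0.028], "dr": [0, 0.002, 0]}, {"fingers": -1, "slide": [0.033, 0, 0.028], "dr": [0, 0.002, 0]}]}}

```text
time: 9.25
tool_pos: [0.5053, 0.3298, 0.0114]
tool_rot: [-3.14, 0.867, 3.1]
wrist_force: [-0.3, 0.4, -0.8]
finger_gap: 0.204
gripper_force: 59.6
```

Emit:
{"name": "jog_arm", "arguments": {"increments": [{"fingers": -1, "slide": [0.0025, 0, 0.0022], "dr": [0, 0, 0]}, {"fingers": -1, "slide": [0.0025, 0, 0.0022], "dr": [0, 0, 0]}]}}

```text
time: 9.45
tool_pos: [0.5057, 0.3302, 0.011]
tool_rot: [-3.141, 0.867, 3.099]
wrist_force: [-0.5, -0.1, -0.9]
finger_gap: 0.209
gripper_force: 59.6
```

```bash
python3 - <<'E'
from h import *
from station import manip
s=manip.read_state(); p=s['tool_pos']; print(s['tool_rot'])
goto([p[0],p[1],.009],Rt(49.7,-.043))
tc=np.array([.504,.3435,0]); c,s_=np.cos(-.043),np.sin(-.043); A=np.array([[c,s_,0],[-s_,c,0],[0,0,1]])
for n in ['scene','wrist']:
    c=manip.calibration(n); p,d=manip.capture(n)
    X=cloud(d,c); rel=(X-s['tool_pos'])@A.T*1000;Y=(X-tc)@A.T*1000
    m=(d>0)&(rel[...,0]>10)&(rel[...,0]<130)&(abs(rel[...,1])<9)&(abs(rel[...,2])<9)
    print([(a,np.percentile(Y[m&(abs(rel[...,0]-a)<6)][:,2],[50,90]).round(1)) for a in range(20,120,16) if (m&(abs(rel[...,0]-a)<6)).sum()>4])
    m=(d>0)&(abs(Y[...,2]-2)<5)&(Y[...,0]>0)&(Y[...,0]<110)&(Y[...,1]<-35)&(Y[...,1]>-85)
    print('floor z',np.median(Y[m][:,2]),m.sum())
    m=(d>0)&(abs(Y[...,2]-14)<3)&(Y[...,1]>20)&(Y[...,1]<95)&(abs(Y[...,0])<120); print('tested z',np.median(Y[m][:,2]),m.sum())
E
```

```text
[-3.14080579  0.86747322  3.09910371]
t 9.45 pos [0.5057 0.3302 0.011 ] F [-0.5 -0.1 -0.9] q [ 0.7   0.43 -0.97 -0.54 -0.55  0.54] gap 0.209
slide [0.005 0.    0.004] dr [-0.  0.  0.]
[(20, array([13.5, 15.2])), (36, array([13.8, 14.5])), (52, array([13.3, 14.9])), (68, array([13.5, 15. ])), (84, array([13.8, 15. ])), (100, array([13.1, 14. ])), (116, array([12.4, 14.4]))]
floor z 1.0577413658856256 277
tested z 12.9652848820393 143
[(116, array([13.7, 13.8]))]
floor z nan 0
tested z nan 0
  return _methods._mean(a, axis=axis, dtype=dtype,
  ret = ret.dtype.type(ret / rcount)
```

Emit:
{"name": "jog_arm", "arguments": {"increments": [{"fingers": -1, "slide": [0.0025, 0, 0.0022], "dr": [0, 0, 0]}, {"fingers": -1, "slide": [0.0025, 0, 0.0022], "dr": [0, 0, 0]}]}}

```text
time: 9.75
tool_pos: [0.5059, 0.3304, 0.0103]
tool_rot: [-3.141, 0.868, 3.099]
wrist_force: [-0.3, 0.5, -0.5]
finger_gap: 0.207
gripper_force: 59.6
```

Emit:
{"name": "jog_arm", "arguments": {"increments": [{"fingers": -1, "slide": [0.002, 0, 0.0017], "dr": [0, 0, 0]}, {"fingers": -1, "slide": [0.002, 0, 0.0017], "dr": [0, 0, 0]}]}}

```text
time: 9.95
tool_pos: [0.5062, 0.3305, 0.0103]
tool_rot: [3.141, 0.869, 3.098]
wrist_force: [-1.6, -0.1, 4.0]
finger_gap: 0.211
gripper_force: 60.2
```

Contact is felt at 4 N. Releasing gently.

Emit:
{"name": "jog_arm", "arguments": {"increments": [{"fingers": -0.35, "slide": [0, 0, 0], "dr": [0, 0, 0]}, {"fingers": -0.2, "slide": [0, 0, 0], "dr": [0, 0, 0]}, {"fingers": -0.1, "slide": [0, 0, 0], "dr": [0, 0, 0]}, {"fingers": -0.1, "slide": [0, 0, 0], "dr": [0, 0, 0]}]}}

```text
time: 10.35
tool_pos: [0.5057, 0.3302, 0.0092]
tool_rot: [-3.141, 0.867, 3.099]
wrist_force: [0.4, 0.5, -0.0]
finger_gap: 0.45
gripper_force: 0.0
```

Emit:
{"name": "jog_arm", "arguments": {"increments": [{"fingers": -0.1, "slide": [0, 0, -0.06], "dr": [0, 0, 0]}, {"fingers": -0.1, "slide": [-0.05, 0, -0.15], "dr": [0, 0, 0]}, {"fingers": -0.1, "slide": [-0.15, 0, -0.3], "dr": [0, 0, 0]}, {"fingers": -0.1, "slide": [-0.25, 0, -0.4], "dr": [0, 0, 0]}, {"fingers": -0.1, "slide": [-0.25, 0, -0.4], "dr": [0, 0, 0]}]}}

```text
time: 10.85
tool_pos: [0.465, 0.3351, 0.1526]
tool_rot: [3.128, 0.877, 3.089]
wrist_force: [0.9, 0.5, 0.3]
finger_gap: 0.448
gripper_force: 0.0
```

```bash
python3 - <<'E'
from h import *
from station import manip
s=manip.read_state(); print(s['tool_pos'],s['joint_positions'].round(2),s['finger_gap'])
tc=np.array([.504,.3435,0]); c,s_=np.cos(-.043),np.sin(-.043); A=np.array([[c,s_,0],[-s_,c,0],[0,0,1]])
im=[]
for n in ['scene','wrist']:
    c=manip.calibration(n); p,d=manip.capture(n); X=cloud(d,c); Y=(X-tc)@A.T*1000
    m=(d>0)&(abs(Y[...,2]-14)<5)&(Y[...,1]>-60)&(Y[...,1]<95)&(abs(Y[...,0])<122)
    k,l,st,_=cv2.connectedComponentsWithStats(m.astype(np.uint8))
    for i in range(1,k):
        if st[i,4]>40:
            q=Y[l==i]; print(n,rect(Y/1000,l==i),'z',np.percentile(q[:,2],[5,50,95]).round(1),'slope',np.polyfit(q[:,0],q[:,2],1)[0].round(4))
    im.append(p)
cv2.imwrite('pics/c7.png',np.vstack([cv2.resize(im[0][180:310,140:310,::-1],(400,300)),cv2.resize(im[1][:,:,::-1],(400,250))]))
E
```

```text
[0.4649601  0.33514142 0.15257658] [ 0.78  0.06 -0.88 -0.06 -0.59  0.61] 0.44830761709378847
scene (array([ 4.9, 79.7]), array([142.2,  25.1]), 1.52, 250) z [10.2 13.  14.9] slope -0.0016
scene (array([ 50.1, -14.2]), array([ 23.9, 143.6]), 89.71, 252) z [10.2 12.8 14.6] slope -0.003
scene (array([-14.9,  48. ]), array([ 22.7, 141.6]), 89.44, 276) z [10.  12.9 14.9] slope -0.0029
wrist (array([-9.2, 50.2]), array([ 20.6, 133.7]), 89.83, 4075) z [12.1 13.4 14.2] slope 0.0001
wrist (array([ 6.9, 80.9]), array([141.2,  21.2]), 0.72, 3828) z [10.6 13.3 14.1] slope 0.0035
wrist (array([ 51.4, -12.8]), array([ 20. , 140.6]), 89.61, 2179) z [12.3 13.4 14.1] slope 0.005
```

View pics/c7.png

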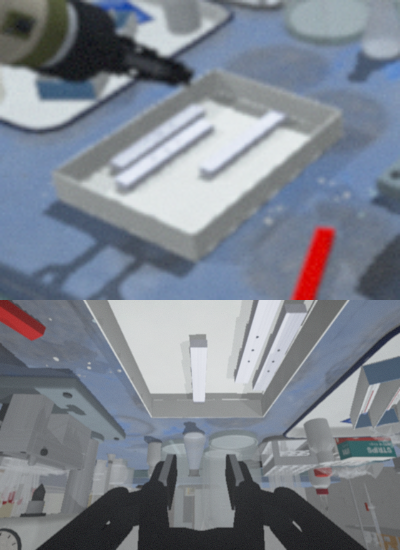

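The bar lies flat in the tray (scene crop about (242,145)), at the same height as the two tested bars, which have not moved. The robot touches nothing.

```bash
python3 -c "
from station import manip
print(manip.finish_job())"
```

```text
the job is handed in; nothing more can be done
None
```

I pressed the lever fully down, drew the bar out endwise without striking the indenter, laid it flat on the tray floor beside the two undisturbed tested bars, and handed the job in after about 11 s; no verdict came back.

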